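Open a reagent trough and hold it hard in the corner of its nest

ROBOT

A 7-joint arm with a two-finger parallel gripper is mounted at the origin on a cart in front of the work surface, level with it; the furniture and walls round the work are solid. World frame = base frame: x ahead of the robot, y to its left, z up, the work surface at z = 0. Lengths are in m, angles in rad, forces in N, time in s.
With the tool pointing down it reaches from about 0.4 to 0.85 m from the base axis. Payload 10.4 kg.
Tool frame: the origin (TCP) lies on the centre line of the jaws, within the pads' length; the fingertips stand 22 mm ahead of it and the grasp point (between the pads) lies 3 mm ahead of it; z points along the fingers, y is the line along which they close (so a half turn about z gives the same grasp; the last joint's range is limited). The gripper opens to 87 mm and grips with 3 to 60 N. Pads are 19 mm wide; open, the fingers measure 117 mm over their backs; the gripper's body (75 mm by 190 mm) begins 51 mm behind the grasp point.
Start: joints at [1.178, 0.332, -0.065, 1.46, 0.022, 1.35, -0.088], TCP at [0.226, -0.583, 0.245] pointing down, gripper open.
Joint ranges: [-2.6, 2.6], [-0.5, 2.12], [-1.47, 1.34], [0.16, 2.42], [-1.27, 4.41], [0.06, 2.06], [-2.6, 2.6]. Speed limits (rad/s): [2.22, 2.22, 2.79, 2.79, 3.14, 3.14, 3.14].

INTERFACE

Orientations are given as a unit quaternion [x, y, z, w].
In Python, from bench import r, camrig, readout gives the robot as it stands (r), with the cameras (camrig) and the readings (readout).
- The arm moves only by the tool jog_arm, called after "Call:" by a JSON object that holds its "api" and its "payload". Schema: {"type":"object","properties":{"offsets":{"type":"array","items":{"type":"array","items":{"type":"number"},"minItems":5,"maxItems":5},"minItems":1,"maxItems":12},"clamp_n":{"type":"number"},"only":{"type":"string"},"quiet":{"type":"boolean"},"lines":{"type":"string"}},"required":["offsets"],"additionalProperties":false}. offsets is a list of rows, 1 to 12 of them, each of 5 numbers: dx, dy, dz in fractions of the full range, 1 being 0.6 m, then a turn about the tool's z in normalised numbers (1 is pi rad), then the finger opening in m; each row is the pose to reach, as a shift and turn from the pose commanded when the call began, along the tool's axes at that moment; what a row does not reach only later rows make up. A row lasts 1/10 s, in which the tool goes at most 0.05 m and 0.15 rad, less where a joint would pass 70% of its speed; a pose out of reach is approached as far as the arm can. The fingers move at their own pace and stop on an object; clamp_n is the grip in N (left out, the last holds). Time passes only in rows, so rows that do not move let the fingers close. The tool returns the time, the measured TCP pose, the force, the opening and the grip force at its end. only (a regular expression) keeps the lines of the reply that match it, lines (a string "A,B") keeps lines A to B, and quiet returns only ok. A shift or turn number past 1, either way, is cut back to 1. Input that does not fit is refused with a message, and nothing moves.
- readout.read_state(): the state, without advancing time (a new reading comes with each control period).
- camrig.camera(name): name is "side" or "top" or "wrist"; returns a dict with "img" (420x560x3 uint8, red, green, blue), "fx", "fy", "cx", "cy" (pixels), "k1" (the pictures are not rectified: a ray, as slopes to the right and down, at radius r is drawn at 1 + k1 r^2 times it, then the intrinsics apply), "pose" (4x4, takes a point from camera to world coordinates). Camera axes: x right, y down, z forward; pixel columns grow to the right and rows downward; lengths in m; the calibration is good to about 2 mm. A picture is of the moment at which its call begins. There is no depth.
- r.close_job(): hands the job in; it is judged then, once.
The state is a dict: "time": time; "joint_positions": joint angles; "joint_vel": joint speeds; "joint_torque": joint torques, N m; "ee_pos": TCP position; "eef_rot": TCP orientation; "ft_force": force on the tool from outside, world axes, zero at the start; "torque": the same for the moment, N m; "width": finger opening in m; "grip_force": force on a finger pad.
Only numpy, scipy, OpenCV 4.12 (cv2) and the standard library are available. Lean on these libraries where they do the work, as an engineer would, in place of code of your own. Each camera call takes 0.05 s, during which the arm holds its last target. There are 200 camera calls.

TASK

Tip the blue lid up by its tab, with the opposite end still resting on the trough's rim, then lift it off and lay it flat, right side up, on the bare desk, and let it go. Then carry the open white trough, kept upright, onto the dark nest plate with its long side along the long fence, and press it into the corner so that it sits flat and pushes firmly against both low fences at once. Finish while still gripping the trough and pressing it there (do not let go), and leave the timer, jar and dropper bottle where they are.

Things in the scene. Friction and masses are not known exactly. Their poses are not given: they have to be found in the camera images.
- trough: Loose open trough of rigid white plastic, empty, 110 (x) x 60 (y) x 55 high mm outside, walls 4 mm, about 0.22 kg, standing on the desk. Origin: centre of its underside; x along its length, z up. Its plain outer long sides (60 mm apart) can be gripped from above once the lid is off.
- lid: Loose blue lid, 116 (x) x 66 (y) mm, 50 g, not latched. Origin: centre of its skirt's underside; x along its length, z up. The skirt (97 x 47 mm, z 0 to 4) sits inside the rim with 2.5 mm play; the cover (z 4 to 8) rests on the rim: on the trough the lid origin is 51 mm above the trough's, axes alike. On the desk it stands on its skirt, origin at desk height.
- lid_tab (a point): Middle of the lid's upright pull tab, at x +42, y 0, z 19 mm in the lid frame. The tab is 10 mm thick (along lid x), 34 mm wide (along lid y) and rises 20 mm above the cover plate (lid z 8 to 28 mm).
- lid_heel (a point): Point under the lid's cover plate at the end away from the tab, at x -55, y 0, z 4 mm in the lid frame; it rests on the trough's end rim and is the edge about which the lid tips up.
- nest: Dark steel nest plate fixed to the desk, 160 (x) x 110 (y) x 8 high mm. Origin: centre of its underside; z up. It carries two low aluminium fences that stand 12 mm above the plate, the end fence on its +x side and the long side fence on its -y side. Plate, fences and trough rub with a friction coefficient of about 0.6.
- end_fence: Short aluminium fence on the nest, 12 (x) x 62 (y) x 12 high mm, axes as the nest's. Origin: centre of its underside, at x +68, y +9, z +8 mm in the nest frame. It stops the trough's short end; its working face looks to nest -x, at nest x = +62 mm.
- side_fence: Long aluminium fence on the nest, 110 (x) x 12 (y) x 12 high mm, axes as the nest's. Origin: centre of its underside, at x -5, y -40, z +8 mm in the nest frame. It stops the trough's long side; its working face looks to nest +y, at nest y = -34 mm.
- nest_corner (a point): Point on top of the nest plate (nest z +8 mm) where the two fences' working faces would meet, at x +62, y -34 mm in the nest frame. The seated trough's centre is 55 mm from it towards nest -x and 30 mm towards nest +y; either end of the trough may face the end fence. Fences and nest are rigid.
- timer: White kitchen-style timer lying on the desk, 64 x 64 x 18 mm, bystander. Origin: centre of its underside.
- jar: Dark jar with a white cap, 59 mm across, 77 mm high, bystander. Origin: centre of its underside.
- dropper: White dropper bottle with a red cap, 32 mm across, 64 mm high, bystander. Origin: centre of its underside.

How it is judged:
By the outcome, as a careful person would: the job done as asked, in the order asked, and still so for the second after the job is handed in, while the arm keeps its last pose, push and grip.
It also fails if it takes over 70 s, if anything falls off the work surface, if the arm or the gripper's body presses on something with over 40 N, if the wrist force passes 120 N, or if a joint passes its speed limit or range.

## Working session

There is one attempt and no reset: what is moved stays moved. The work goes in short steps, Python scripts to look and compute and a tool call to move; the robot and the scene stay as the last step left them, time stands still between calls to the robot, and variables do not carry over. Pictures are saved under pics/ and viewed, at most 10 in all, crops included, and the job is handed in when it is done.

```bash
ls; mkdir -p pics; cat > h.py <<'E'
import numpy as np, cv2
from bench import r, camrig, readout
def snap(n,f):
    c=camrig.camera(n); cv2.imwrite(f'pics/{f}.png',c['img'][:,:,::-1]); np.save(f'pics/{f}.npy',c,allow_pickle=True); return c
def load(f): return np.load(f'pics/{f}.npy',allow_pickle=True).item()
def ray(c,u,v):
    x=(u-c['cx'])/c['fx'];y=(v-c['cy'])/c['fy'];d=np.array([x,y])
    s=d.copy()
    for _ in range(20): s=d/(1+c['k1']*(s@s))
    P=np.array(c['pose']); return P[:3,3],P[:3,:3]@np.array([s[0],s[1],1])
def at(c,u,v,z):
    o,d=ray(c,u,v); return (o+d*(z-o[2])/d[2])
def proj(c,p):
    P=np.array(c['pose']); q=P[:3,:3].T@(np.array(p)-P[:3,3]); s=q[:2]/q[2]; s=s*(1+c['k1']*(s@s))
    return np.array([s[0]*c['fx']+c['cx'],s[1]*c['fy']+c['cy']])
def tri(*obs):
    A=np.zeros((3,3));b=np.zeros(3)
    for c,u,v in obs:
        o,d=ray(c,u,v);d=d/np.linalg.norm(d);M=np.eye(3)-np.outer(d,d);A+=M;b+=M@o
    return np.linalg.solve(A,b)
E
python3 - <<'E'
from h import *
np.set_printoptions(precision=4,suppress=True)
for n in('side','top','wrist'):
    c=snap(n,n+'0'); print(n,c['fx'],c['cx'],c['cy'],c['k1']);print(np.array(c['pose']))
a=cv2.imread('pics/side0.png');b=cv2.imread('pics/top0.png')
s=readout.read_state();print(s['time'],s['ee_pos'],s['eef_rot'],s['width'],s['ft_force'])
E
```

```text
bench.py
pics
side 514.177441395025 276.31923766832807 216.8633419434509 0.0015845366366254523
[[-0.9506 -0.1435  0.2754  0.3069]
 [-0.3099  0.3813 -0.871   0.8913]
 [ 0.0199 -0.9133 -0.4069  0.4979]
 [ 0.      0.      0.      1.    ]]
top 391.611877811981 282.1858207273219 215.2591209054737 0.021945761576350822
[[-0.0192 -0.99    0.1397  0.4809]
 [-0.9998  0.02    0.0046 -0.0232]
 [-0.0073 -0.1396 -0.9902  0.9995]
 [ 0.      0.      0.      1.    ]]
wrist 324.65661004043426 274.5921089318163 202.28516147479226 0.012375941763910879
[[ 0.3611 -0.8959 -0.2589  0.2967]
 [-0.9325 -0.3476 -0.098  -0.5559]
 [-0.0022  0.2768 -0.9609  0.3834]
 [ 0.      0.      0.      1.    ]]
0.15 [ 0.2258 -0.5825  0.2439] [ 0.983   0.1838 -0.0001 -0.0005] 0.08699189659401649 [-0.1921  0.6489  0.2036]
```

View pics/top0.png

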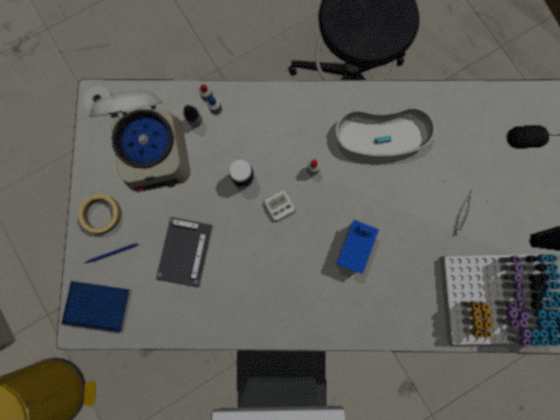

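View pics/side0.png

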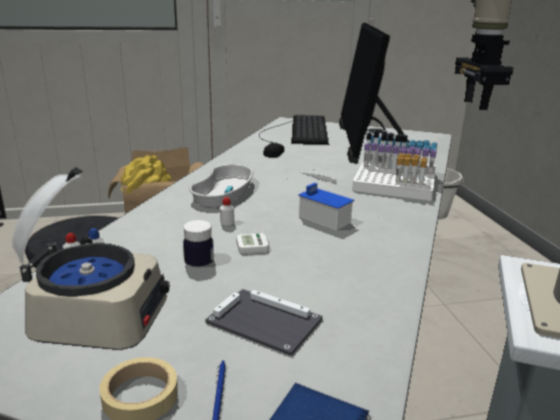

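The top view shows the lid and trough at about (358,247), with the tab towards the upper end. The nest is at about (185,250), with the end fence at (186,224) and the side fence at (200,257). The side view shows the lid at (326,205) and the nest at (265,320). I'll zoom in on these next.

```bash
python3 - <<'E'
from h import *
def crop(f,u,v,w,h,W=400,H=300):
    a=cv2.imread(f'pics/{f}.png')[v:v+h,u:u+w]; a=cv2.resize(a,(W,H),interpolation=cv2.INTER_CUBIC)
    for k in range(0,w,10):
        x=int((k+.5)*W/w); cv2.line(a,(x,0),(x,8),(0,255,255),1); cv2.putText(a,str(u+k),(x+1,18),0,.33,(0,0,255),1)
    for k in range(0,h,10):
        y=int((k+.5)*H/h); cv2.line(a,(0,y),(8,y),(0,255,255),1); cv2.putText(a,str(v+k),(9,y),0,.33,(0,0,255),1)
    return a
A=np.vstack([np.hstack([crop('top0',320,212,80,60),crop('top0',140,215,100,75)]),
 np.hstack([crop('side0',285,175,80,60),crop('side0',200,280,128,96)])])
cv2.imwrite('pics/z1.png',A)
E
```

```text
(no output)
```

View pics/z1.png

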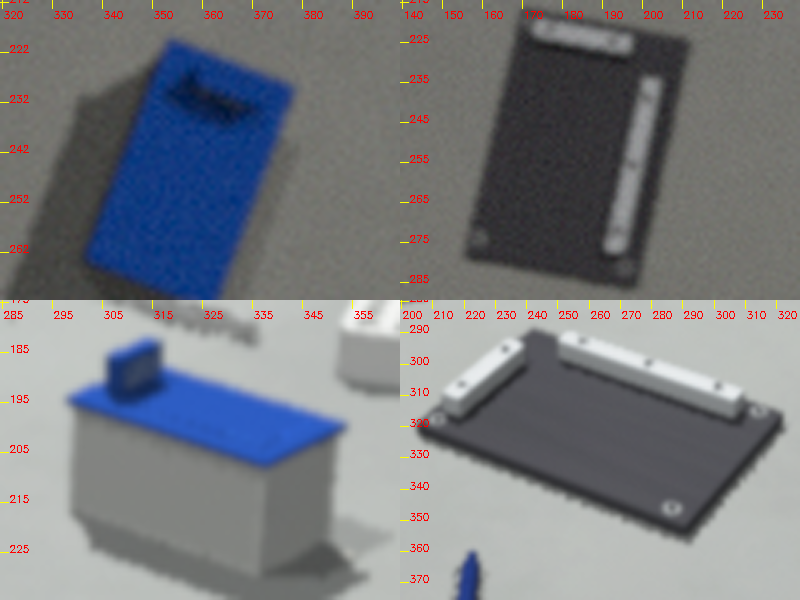

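```bash
cat >> h.py <<'E'
from scipy.optimize import least_squares
def W(q,p):
    p=np.array(p)/1000;c,s=np.cos(q[3]),np.sin(q[3]);return np.array([q[0]+c*p[0]-s*p[1],q[1]+s*p[0]+c*p[1],q[2]+p[2]])
def fit(obs,x0,free=(0,1,2,3)):
    free=list(free);x0=np.array(x0,float)
    def f(v):
        q=x0.copy();q[free]=v
        return np.concatenate([proj(c,W(q,p))-np.array(uv) for c,uv,p in obs])
    s=least_squares(f,x0[free],loss='soft_l1');q=x0.copy();q[free]=s.x;return q,f(s.x).reshape(-1,2)
E
python3 - <<'E'
from h import *
np.set_printoptions(precision=4,suppress=True)
t,s=load('top0'),load('side0')
lid=[(t,(353.9,219.5),(58,33,8)),(t,(378.3,229.5),(58,-33,8)),(t,(337.1,263.9),(-58,33,8)),
(s,(298.1,194.9),(58,33,8)),(s,(338.1,207.9),(-58,33,8)),(s,(353.5,199.9),(-58,-33,8))]
nest=[(t,(211.5,224.5),(80,-55,8)),(t,(156.25,278.75),(-80,55,8)),(t,(198.25,286.25),(-80,-55,8)),
(t,(200.25,233.75),(50,-34,20)),(t,(205.25,234),(50,-46,20)),(t,(190.25,277.5),(-60,-34,20)),(t,(196.25,278.25),(-60,-46,20)),
(s,(322.1,319.5),(-80,-55,8)),(s,(292.3,354.7),(-80,55,8)),(s,(205.3,320.5),(80,55,8)),(s,(242.7,289.1),(80,-55,8))]
for n,o,z in(('lid',lid,.05),('nest',nest,0)):
    g=at(t,*((358,247) if n=='lid' else (185,250)),z)
    q,e=fit(o,[g[0],g[1],z,-.3]);print(n,q);print(e)
    print([fit([x for x in o if x[0] is c],[g[0],g[1],z,-.3],(0,1,3))[0] for c in(t,s)])
for n,u,v,z in(('timer',280,206,.018),('jar',241,168,.077),('drop',313,162,.064),('tray',384,150,.03)):print(n,at(t,u,v,z))
E
```

```text
lid [ 0.5339 -0.1998  0.0483 -0.3946]
[[-0.327  -0.0273]
 [ 1.0601 -0.099 ]
 [-0.2256  0.4462]
 [-1.2461 -0.1226]
 [-0.166   0.2069]
 [ 0.7484  0.0218]]
[array([ 0.534 , -0.1993,  0.05  , -0.3967]), array([ 0.5326, -0.1967,  0.05  , -0.4026])]
nest [ 0.5334  0.2313 -0.0037 -0.205 ]
[[ 0.6279  0.2077]
 [-0.4634  0.2731]
 [ 0.432   0.9403]
 [ 0.3484  0.5142]
 [ 0.0059  1.1369]
 [ 0.836   0.2498]
 [-0.4342  0.3997]
 [ 0.5305 -2.2963]
 [-1.378  -0.2364]
 [-1.6407  0.4861]
 [-1.4663  0.7274]]
[array([ 0.5344,  0.231 ,  0.    , -0.1995]), array([ 0.5298,  0.2354,  0.    , -0.2161])]
timer [ 0.6432 -0.0136  0.018 ]
jar [0.7286 0.0785 0.077 ]
drop [ 0.7435 -0.0971  0.064 ]
tray [ 0.7805 -0.2815  0.03  ]
```

The manual's scale: shifts go in shares of 0.6 m and turns go in shares of pi rad. Converting my numbers, 0.456 m / 0.6 = 0.76, -0.217 m / 0.6 = -0.3617, 0.765 rad / 3.1416 = 0.2435.

```bash
cat >> h.py <<'E'
def state():
    s=readout.read_state();x,y=s['eef_rot'][:2];return s,np.array(s['ee_pos']),2*np.arctan2(y,x)
def go(p,yaw):
    s,e,a=state();d=np.array(p)-e;t=[np.cos(a)*d[0]+np.sin(a)*d[1],np.sin(a)*d[0]-np.cos(a)*d[1],-d[2]]
    print('from',np.round(e,4),round(a,4),'shift',np.round(t,4),'turn',round(-((yaw-a+np.pi)%(2*np.pi)-np.pi),4))
E
```

Call:
{"api": "jog_arm", "payload": {"offsets": [[0.76,-0.3617,0,0.2435,0.087],[0.76,-0.3617,0,0.2435,0.087],[0.76,-0.3617,0,0.2435,0.087],[0.76,-0.3617,0,0.2435,0.087],[0.76,-0.3617,0,0.2435,0.087],[0.76,-0.3617,0,0.2435,0.087],[0.76,-0.3617,0,0.2435,0.087],[0.76,-0.3617,0,0.2435,0.087],[0.76,-0.3617,0,0.2435,0.087],[0.76,-0.3617,0,0.2435,0.087],[0.76,-0.3617,0,0.2435,0.087],[0.76,-0.3617,0,0.2435,0.087]]}}

```text
time: 1.35
ee_pos: [0.5747, -0.2113, 0.2439]
eef_rot: [0.981, -0.193, -0.0, -0.001]
ft_force: [-0.2, 0.2, -0.4]
width: 0.0871
grip_force: 0.0
```

```bash
python3 - <<'E'
from h import *
go([.5727,-.216,.245],-.395)
print(readout.read_state()['joint_positions'])
c=snap('wrist','w1')
E
```

```text
from [ 0.5747 -0.2113  0.2439] -0.389 shift [-0.      0.0051 -0.0011] turn 0.006
[ 0.50509671  0.32044782 -0.2850087   1.48573934  0.08883664  1.3488669
 -1.74552441]
```

View pics/w1.png

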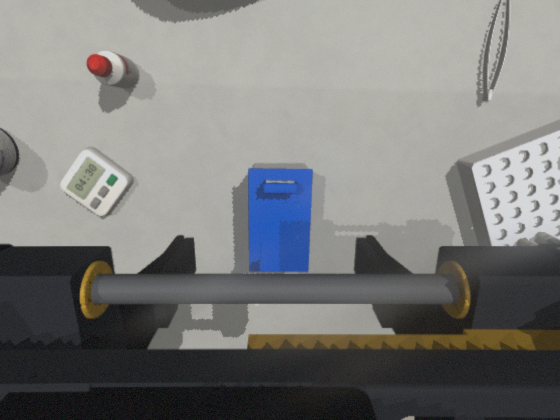

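The wrist view shows the lid lined up with the tool. The cover corners are at (248,169), (312,169), (249,271) and (308,271), and the tab is at (262–299,180–195).

```bash
python3 - <<'E'
from h import *
np.set_printoptions(precision=4,suppress=True)
t,s,w=load('top0'),load('side0'),load('w1')
m=cv2.inRange(w['img'],(0,0,90),(60,110,255));n,l,st,ce=cv2.connectedComponentsWithStats(m);i=1+np.argmax(st[1:,4]);print(st[i])
ww=[(w,(248.5,169),(58,33,8)),(w,(312.5,169),(58,-33,8)),(w,(249,271),(-58,33,8)),(w,(308.5,271.5),(-58,-33,8))]
lid=[(t,(353.9,219.5),(58,33,8)),(t,(378.3,229.5),(58,-33,8)),(t,(337.1,263.9),(-58,33,8)),
(s,(298.1,194.9),(58,33,8)),(s,(338.1,207.9),(-58,33,8)),(s,(353.5,199.9),(-58,-33,8))]
q,e=fit(lid+ww,[.53,-.2,.05,-.39]);print(q);print(e)
print(fit(ww,[.53,-.2,.05,-.39])); q=fit(ww,[.53,-.2,.051,-.39],(0,1,3))[0];print(q)
go(W(q,(42,0,35.5)),q[3])
E
```

```text
[ 249  169   63  103 5948]
[ 0.5344 -0.2005  0.0475 -0.3977]
[[-0.0123 -0.2101]
 [ 1.3238 -0.2141]
 [-0.0306  0.1618]
 [-1.3703  0.0428]
 [-0.4368  0.4131]
 [ 0.5486  0.2502]
 [-0.4849 -0.2441]
 [ 0.1415  0.3204]
 [ 0.4923  0.1783]
 [-0.0882  0.2039]]
(array([ 0.5344, -0.2005,  0.0469, -0.399 ]), array([[-0.3698, -0.3273],
       [ 0.1531,  0.3202],
       [ 0.4595, -0.0437],
       [-0.2073,  0.0508]]))
[ 0.5356 -0.2009  0.051  -0.3994]
from [ 0.5733 -0.214   0.244 ] -0.3921 shift [0.0022 0.0026 0.1575] turn 0.0072
```

In the tool's units: 0.157 m / 0.6 = 0.2617, 0.05 m / 0.6 = 0.0833, 0.007 rad / 3.1416 = 0.0022.

Call:
{"api": "jog_arm", "payload": {"offsets": [[0.0033,0.0033,0.0833,0.0022,0.06],[0.0033,0.0033,0.1667,0.0022,0.05],[0.0033,0.0033,0.25,0.0022,0.05],[0.0033,0.0033,0.2617,0.0022,0.05],[0.0033,0.0033,0.2617,0.0022,0.03],[0.0033,0.0033,0.2617,0.0022,0.03],[0.0033,0.0033,0.2617,0.0022,0.03],[0.0033,0.0033,0.2617,0.0022,0.03],[0.0033,0.0033,0.2617,0.0022,0.03]], "clamp_n": 3}}

```text
time: 2.3
ee_pos: [0.5749, -0.2186, 0.0894]
eef_rot: [0.98, -0.2, 0.002, 0.0]
ft_force: [1.3, -0.4, 5.1]
width: 0.0343
grip_force: 3.0
```

```bash
python3 - <<'E'
from h import *
go(W([.535,-.2007,.051,-.3985],(42,0,35.5)),-.3985)
print(state()[0]['torque'])
E
```

```text
from [ 0.5749 -0.2186  0.0894] -0.4023 shift [-0.0017 -0.0011  0.0029] turn -0.0038
[-0.00682973 -0.16738909  0.01230008]
```

Call:
{"api": "jog_arm", "payload": {"offsets": [[0,0,0,0,0.03],[0,0,0,0,0.03],[0,0,0,0,0.03]]}}

```text
time: 2.6
ee_pos: [0.5742, -0.2184, 0.088]
eef_rot: [0.98, -0.2, 0.001, 0.0]
ft_force: [3.3, -0.3, 4.7]
width: 0.0339
grip_force: 3.0
```

```bash
python3 - <<'E'
from h import *
snap('side','s2');snap('wrist','w2')
a=cv2.imread('pics/s2.png')[150:240,270:390];a=cv2.resize(a,(800,600),interpolation=cv2.INTER_CUBIC);cv2.imwrite('pics/s2z.png',a)
E
```

```text
(no output)
```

View pics/s2z.png

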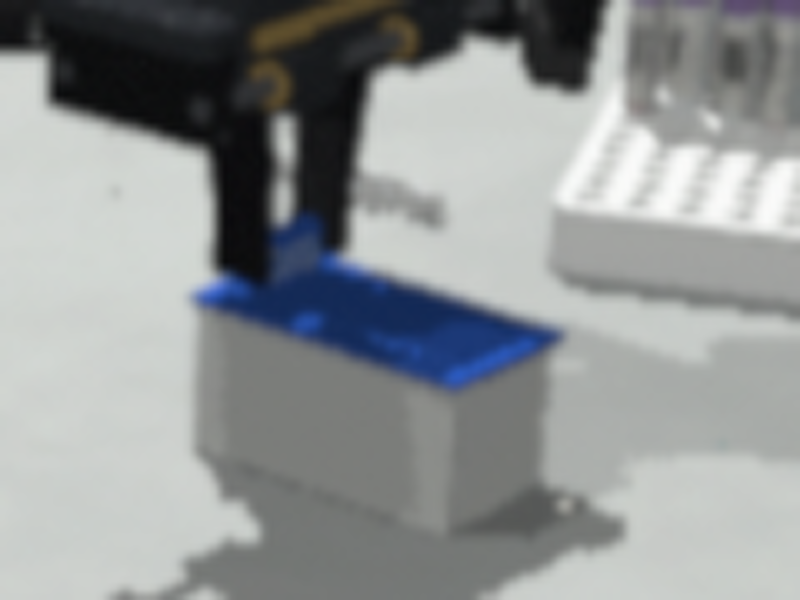

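The fingers are closed on both ends of the tab, and the lid still sits flat. Next I tip it along an arc about the heel.

In the tool's units: -0.032 m / 0.6 = -0.0533, -0.0285 m / 0.6 = -0.0475.

Call:
{"api": "jog_arm", "payload": {"offsets": [[-0.0017,0,-0.0067,0,0.03],[-0.0033,0,-0.0133,0,0.03],[-0.005,0,-0.02,0,0.03],[-0.0075,0,-0.0275,0,0.03],[-0.01,0,-0.0342,0,0.03],[-0.0133,0,-0.0408,0,0.03],[-0.0167,0,-0.0475,0,0.03],[-0.02,0,-0.0533,0,0.03],[-0.02,0,-0.0533,0,0.03],[-0.02,0,-0.0533,0,0.03]], "clamp_n": 3}}

```text
time: 3.7
ee_pos: [0.5627, -0.2136, 0.1196]
eef_rot: [0.98, -0.2, 0.0, 0.0]
ft_force: [-0.1, -0.7, -0.1]
width: 0.034
grip_force: 3.0
```

```bash
python3 - <<'E'
from h import *
snap('side','s3');snap('top','t3')
a=cv2.imread('pics/s3.png')[150:240,270:390];a=cv2.resize(a,(800,600),interpolation=cv2.INTER_CUBIC);cv2.imwrite('pics/s3z.png',a)
E
```

```text
(no output)
```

View pics/s3z.png

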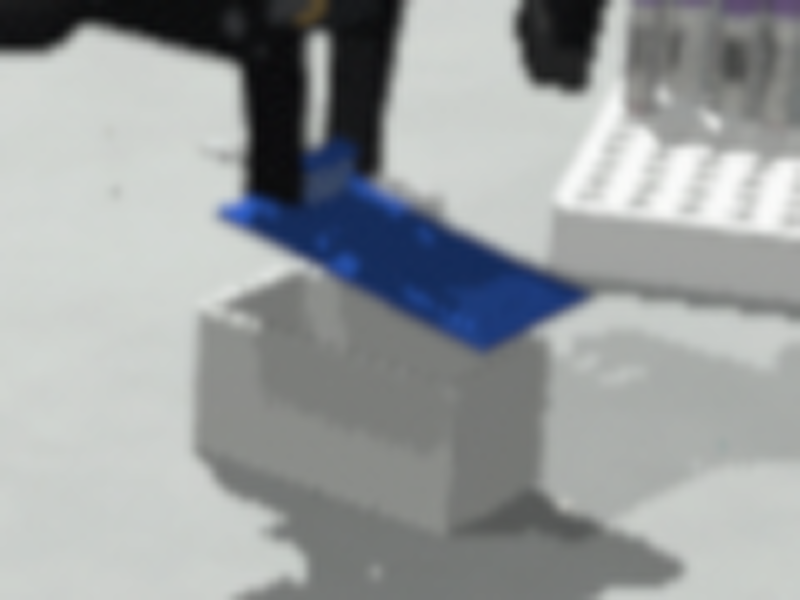

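```bash
cat >> h.py <<'E'
from scipy.spatial.transform import Rotation as R
def fitp(obs,yaw,x0):
    # x,y,z of lid origin, tilt
    def w(v,p): return v[:3]+R.from_euler('ZY',[yaw,-v[3]]).apply(np.array(p)/1000)
    f=lambda v:np.concatenate([proj(c,w(v,p))-np.array(uv) for c,uv,p in obs])
    s=least_squares(f,x0);v=s.x
    h=w(v,(-55,0,4));print('tilt deg',np.degrees(v[3]),'origin',v[:3].round(4),'heel',h.round(4),'tab',w(v,(42,0,19)).round(4),'res',s.fun.round(2));return v
E
python3 - <<'E'
from h import *
t,s=load('t3'),load('s3')
P=lambda x,y:(270+x/6.667-.5,150+y/6.667-.5)
fitp([(s,P(220,212),(58,33,8)),(s,P(485,350),(-58,33,8)),(s,P(592,293),(-58,-33,8))],-.399,[.535,-.2,.07,.15])
a=load('s2')
fitp([(a,P(195,298),(58,33,8)),(a,P(452,388),(-58,33,8)),(a,P(563,335),(-58,-33,8))],-.399,[.535,-.2,.05,.0])
E
```

```text
tilt deg 9.558321946917653 origin [ 0.5294 -0.2221  0.0658] heel [ 0.4788 -0.2008  0.0606] tab [ 0.5647 -0.237   0.0915] res [-0.06 -0.01  0.03 -0.36  0.03  0.39]
tilt deg 0.8061269343049019 origin [ 0.5426 -0.2471  0.0303] heel [ 0.4918 -0.2257  0.0335] tab [ 0.581  -0.2633  0.0498] res [-0.17 -0.01  0.53 -0.07 -0.38  0.08]
```

The side view shows the lid tilted about 9°, but the heel has come off the rim because pad friction held the lid. I'll set it back down and regrip it higher on the tab, so a smaller patch lets it pivot.

In the tool's units: 0.032 m / 0.6 = 0.0533, 0.012 m / 0.6 = 0.02.

Call:
{"api": "jog_arm", "payload": {"offsets": [[0.0133,0,0.0083,0,0.03],[0.0133,0,0.0167,0,0.03],[0.0133,0,0.025,0,0.03],[0.015,0,0.0317,0,0.03],[0.0167,0,0.0383,0,0.03],[0.0183,0,0.045,0,0.03],[0.02,0,0.0533,0,0.03],[0.02,0,0.0533,0,0.03],[0.02,0,0.0533,0,0.045],[0.02,0,0.0533,0,0.045],[0.02,0,0.045,0,0.045],[0.02,0,0.0375,0,0.045]], "clamp_n": 3}}

```text
time: 5.0
ee_pos: [0.5739, -0.2183, 0.0977]
eef_rot: [0.98, -0.2, 0.0, 0.0]
ft_force: [0.5, -1.0, -0.1]
width: 0.0445
grip_force: 0.0
```

Call:
{"api": "jog_arm", "payload": {"offsets": [[0,0,0,0,0.045],[0,0,0,0,0.03],[0,0,0,0,0.03],[0,0,0,0,0.03],[0,0,0,0,0.03]], "clamp_n": 3}}

```text
time: 5.5
ee_pos: [0.5737, -0.2182, 0.0969]
eef_rot: [0.98, -0.2, -0.0, 0.0]
ft_force: [-0.1, -0.1, 0.5]
width: 0.0338
grip_force: 3.0
```

```bash
python3 - <<'E'
from h import *
snap('side','s4');snap('wrist','w4')
a=cv2.imread('pics/s4.png')[160:235,280:380];a=cv2.resize(a,(400,300),interpolation=cv2.INTER_CUBIC)
b=cv2.imread('pics/w4.png')[120:300,160:400];b=cv2.resize(b,(400,300))
cv2.imwrite('pics/s4z.png',np.hstack([a,b]))
E
```

```text
(no output)
```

View pics/s4z.png

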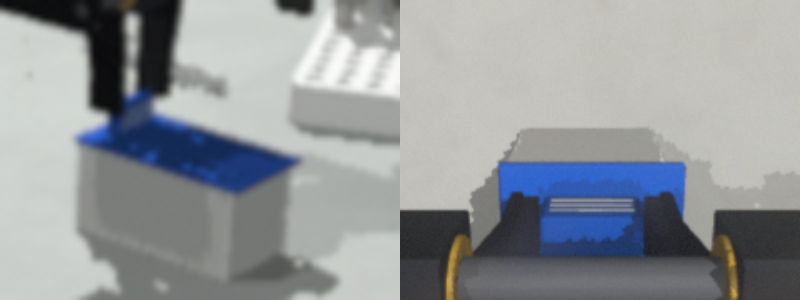

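The lid is flat on the trough again, and the fingers now hold only the top of the tab. I repeat the arc with a slight bias towards the heel.

In the tool's units: -0.0245 m / 0.6 = -0.0408, -0.0205 m / 0.6 = -0.0342.

Call:
{"api": "jog_arm", "payload": {"offsets": [[-0.005,0,-0.0033,0,0.03],[-0.0067,0,-0.0083,0,0.03],[-0.0083,0,-0.0142,0,0.03],[-0.01,0,-0.0208,0,0.03],[-0.0133,0,-0.0275,0,0.03],[-0.0158,0,-0.0342,0,0.03],[-0.0192,0,-0.0408,0,0.03],[-0.0192,0,-0.0408,0,0.03],[-0.0192,0,-0.0408,0,0.03]], "clamp_n": 3}}

```text
time: 6.5
ee_pos: [0.5632, -0.2138, 0.1217]
eef_rot: [0.98, -0.2, 0.0, 0.0]
ft_force: [0.6, -0.8, -0.1]
width: 0.0335
grip_force: 3.0
```

```bash
python3 - <<'E'
from h import *
snap('side','s5');snap('wrist','w5')
a=cv2.imread('pics/s5.png')[160:235,280:380];a=cv2.resize(a,(800,600),interpolation=cv2.INTER_CUBIC)
cv2.imwrite('pics/s5z.png',a)
E
```

```text
(no output)
```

View pics/s5z.png

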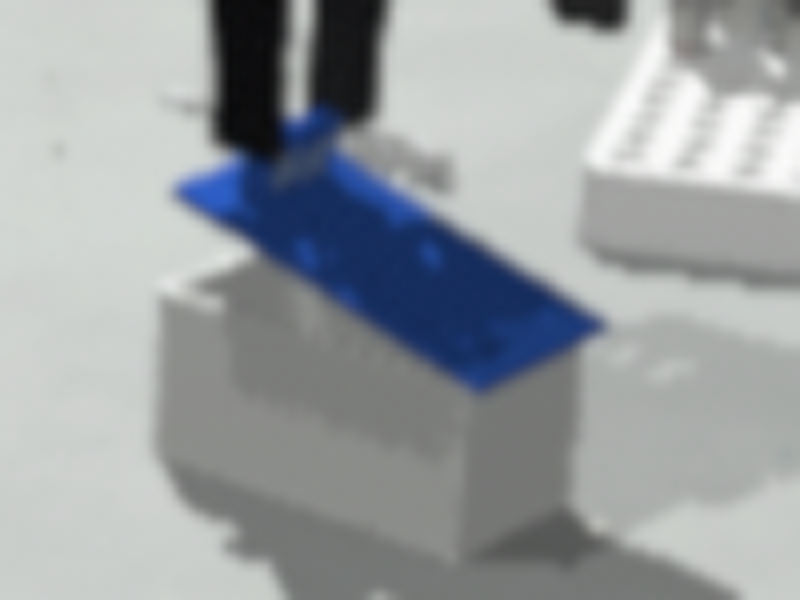

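The lid is now tipped about 15° with its far edge resting on the end rim. I'll go slightly further, then firm the grip and lift.

In the tool's units: -0.0075 m / 0.6 = -0.0125, -0.004 m / 0.6 = -0.0067.

Call:
{"api": "jog_arm", "payload": {"offsets": [[-0.0033,0,-0.0067,0,0.03],[-0.0067,0,-0.0125,0,0.03],[-0.0067,0,-0.0125,0,0.03],[-0.0067,0,-0.0125,0,0.03],[-0.0067,0,-0.0125,0,0.03]], "clamp_n": 3}}

```text
time: 7.1
ee_pos: [0.5595, -0.2122, 0.1291]
eef_rot: [0.98, -0.2, 0.0, 0.0]
ft_force: [0.2, -0.8, -0.8]
width: 0.0339
grip_force: 3.0
```

```bash
python3 - <<'E'
from h import *
snap('side','s6')
E
```

Call:
{"api": "jog_arm", "payload": {"offsets": [[0,0,0,0,0.03],[0,0,0,0,0.03],[0,0,0,0,0.03],[0,0,-0.0167,0,0.03],[0,0,-0.0667,0,0.03],[0,0,-0.1333,0,0.03]], "clamp_n": 20}}

```text
time: 7.75
ee_pos: [0.5585, -0.2119, 0.2091]
eef_rot: [0.98, -0.2, -0.002, -0.0]
ft_force: [1.5, -0.3, 0.4]
width: 0.0333
grip_force: 20.0
```

```bash
python3 - <<'E'
from h import *
snap('side','s7')
a=np.hstack([cv2.resize(cv2.imread(f'pics/{f}.png')[130:235,270:375],(400,400),interpolation=cv2.INTER_CUBIC) for f in('s6','s7')]);cv2.imwrite('pics/s67.png',a)
t=load('top0')
for p in((150,349),(300,349)):print(at(t,*p,0))
E
```

```text
[2.97158645e-01 3.11997814e-01 1.11022302e-16]
[ 2.89860261e-01 -5.59164663e-02 -1.11022302e-16]
```

View pics/s67.png

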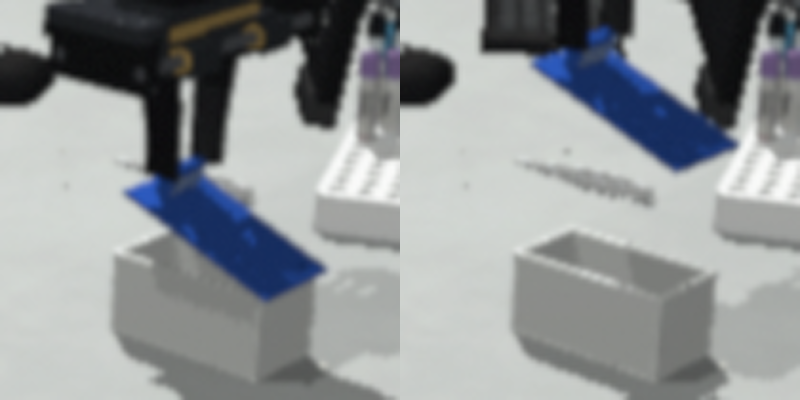

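In the left frame the lid is tipped about 20° with its heel on the rim. In the right frame it is lifted clear and the trough is open. Next I carry the lid to bare desk near (0.45,−0.03).

In the tool's units: -0.143 m / 0.6 = -0.2383, -0.125 m / 0.6 = -0.2083.

Call:
{"api": "jog_arm", "payload": {"offsets": [[-0.2383,-0.2083,0,0,0.03],[-0.2383,-0.2083,0,0,0.03],[-0.2383,-0.2083,0,0,0.03],[-0.2383,-0.2083,0,0,0.03],[-0.2383,-0.2083,0.0667,0,0.03],[-0.2383,-0.2083,0.1333,0,0.03],[-0.2383,-0.2083,0.1833,0,0.03],[-0.2383,-0.2083,0.1983,0,0.03],[-0.2383,-0.2083,0.1983,0,0.03],[-0.2383,-0.2083,0.1983,0,0.03]], "clamp_n": 20}}

```text
time: 8.8
ee_pos: [0.4779, -0.0412, 0.0917]
eef_rot: [0.98, -0.2, 0.001, -0.0]
ft_force: [-0.3, 0.3, -1.1]
width: 0.0332
grip_force: 20.0
```

```bash
python3 - <<'E'
from h import *
go([.476,-.0405,.078],-.402)
E
```

```text
from [ 0.4779 -0.0412  0.0917] -0.4023 shift [-0.0021  0.0001  0.0137] turn -0.0003
```

In the tool's units: 0.047 m / 0.6 = 0.0783, 0.045 m / 0.6 = 0.075.

Call:
{"api": "jog_arm", "payload": {"offsets": [[0,0,0.0133,0,0.03],[0,0,0.0233,0,0.03],[0.0033,0,0.03,0,0.03],[0.0067,0,0.0367,0,0.03],[0.0117,0,0.045,0,0.03],[0.015,0,0.0533,0,0.03],[0.0183,0,0.0617,0,0.03],[0.0217,0,0.0683,0,0.03],[0.0233,0,0.075,0,0.03],[0.0233,0,0.0783,0,0.03],[0.0233,0,0.0783,0,0.03],[0.0233,0,0.0783,0,0.03]], "clamp_n": 5}}

```text
time: 10.0
ee_pos: [0.4899, -0.0467, 0.043]
eef_rot: [0.98, -0.2, 0.0, 0.0]
ft_force: [0.4, -0.7, -0.4]
width: 0.0338
grip_force: 5.0
```

Call:
{"api": "jog_arm", "payload": {"offsets": [[0,0,0,0,0.05],[0,0,0,0,0.05],[0,0,0,0,0.05],[0,0,-0.05,0,0.05],[0,0,-0.1333,0,0.06],[0,0,-0.2167,0,0.087],[0,0,-0.2833,0,0.087],[0,0,-0.2833,0,0.087]], "clamp_n": 5}}

```text
time: 10.8
ee_pos: [0.4923, -0.0466, 0.2188]
eef_rot: [0.98, -0.2, 0.005, -0.0]
ft_force: [0.2, 0.1, 0.1]
width: 0.0745
grip_force: 0.0
```

```bash
python3 - <<'E'
from h import *
np.set_printoptions(precision=4,suppress=True)
for n in('side','top','wrist'):
    c=snap(n,n+'8');g=cv2.resize(c['img'],None,fx=4,fy=4,interpolation=cv2.INTER_CUBIC)
    m=cv2.inRange(g,(0,0,80),(70,110,255));
    k,l,st,ce=cv2.connectedComponentsWithStats(m)
    for i in np.argsort(-st[1:,4])[:3]+1:print(n,st[i]/4,ce[i]/4)
E
```

```text
side [ 270.5   383.75   97.75   36.25 8181.5 ] [314.9692 407.1475]
side [  48.5   256.5    76.25   30.   5731.5 ] [ 86.38   272.2709]
side [ 316.25  238.5    62.25   33.75 3721.  ] [346.8483 256.4585]
top [ 123.5   119.     44.     41.75 4152.25] [147.0567 138.7187]
top [527.   329.5   22.5   16.5  533.75] [541.5367 336.0922]
top [ 86.   243.5   51.75  19.25 334.25] [113.3867 251.7752]
wrist [  245.25   169.5     59.75    97.   21714.75] [274.9513 217.5265]
wrist [67.    0.    1.5   7.25 17.25] [67.8116  3.3406]
wrist [198.5  47.5   3.    2.    6.5] [200.0769  48.5385]
```

```bash
python3 - <<'E'
from h import *
np.set_printoptions(precision=4,suppress=True)
def blob(f,box):
    g=cv2.resize(load(f)['img'],None,fx=4,fy=4,interpolation=cv2.INTER_CUBIC)
    m=cv2.inRange(g,(0,0,80),(70,110,255));k,l,st,ce=cv2.connectedComponentsWithStats(m)
    i=[i for i in range(1,k) if abs(st[i,0]/4-box[0])<2 and abs(st[i,1]/4-box[1])<2][0]
    p=np.argwhere(l==i)[:,::-1]; return p/4-.375
w,s=load('wrist8'),load('side8')
p=blob('wrist8',(245.25,169.5));ext=lambda p,d:p[np.argmax(p@np.array(d))]
cw=[ext(p,d) for d in((-1,-1),(1,-1),(-1,1),(1,1))];print(cw)
q=blob('side8',(316.25,238.5));cs=[ext(q,d) for d in((-1,.3),(-.3,1),(1,.2))];print(cs)
go=[(w,c,k) for c,k in zip(cw,((58,33,8),(58,-33,8),(-58,33,8),(-58,-33,8)))]
so=[(s,c,k) for c,k in zip(cs,((58,33,8),(-58,33,8),(-58,-33,8)))]
fitp(go,-.402,[.45,-.03,0,0]);fitp(go+so,-.402,[.45,-.03,0,0])
print(fit(go,[.45,-.03,0,-.4],(0,1,3)))
E
```

```text
[array([245.375, 169.375]), array([303.625, 169.125]), array([247.875, 264.625]), array([301.875, 264.875])]
[array([315.875, 251.625]), array([360.375, 271.625]), array([377.875, 259.625])]
tilt deg -3.339789429299931 origin [ 0.4456 -0.0282 -0.016 ] heel [ 0.3953 -0.0068 -0.0088] tab [ 0.4852 -0.0451  0.0006] res [ 0.21 -0.07  0.1   0.15 -0.37  0.09  0.04 -0.17]
tilt deg 1.2849341589070182 origin [ 0.4492 -0.03   -0.0037] heel [ 0.3985 -0.0084 -0.0009] tab [ 0.4874 -0.0462  0.0163] res [-1.05 -0.4   1.7  -0.18 -0.79  0.57  0.78  0.3  -2.84  0.07  0.76  0.73
  1.12  0.56]
(array([ 0.4501, -0.0301,  0.    , -0.3991]), array([[-1.5953, -0.9149],
       [ 1.6101, -0.8738],
       [-1.1614,  1.7824],
       [ 1.1486,  1.3716]]))
```

In the tool's units: 0.125 m / 0.6 = 0.2083, -0.03 m / 0.6 = -0.05, -1.57 rad / 3.1416 = -0.4997.

Call:
{"api": "jog_arm", "payload": {"offsets": [[0.1667,0.2083,-0.05,-0.4997,0.087],[0.1667,0.2083,-0.05,-0.4997,0.087],[0.1667,0.2083,-0.05,-0.4997,0.087],[0.1667,0.2083,-0.05,-0.4997,0.087],[0.1667,0.2083,-0.05,-0.4997,0.087],[0.1667,0.2083,-0.05,-0.4997,0.087],[0.1667,0.2083,-0.05,-0.4997,0.087],[0.1667,0.2083,-0.05,-0.4997,0.087],[0.1667,0.2083,-0.05,-0.4997,0.087],[0.1667,0.2083,-0.05,-0.4997,0.087],[0.1667,0.2083,-0.05,-0.4997,0.087],[0.1667,0.2083,-0.05,-0.4997,0.087]]}}

```text
time: 12.15
ee_pos: [0.5321, -0.2006, 0.241]
eef_rot: [0.834, 0.552, -0.001, -0.001]
ft_force: [0.3, -0.4, -0.6]
width: 0.087
grip_force: 0.0
```

Call:
{"api": "jog_arm", "payload": {"offsets": [[0,0,0,-0.4997,0.087],[0,0,0,-0.4997,0.087],[0,0,0,-0.4997,0.087],[0,0,0,-0.4997,0.087],[0,0,0,-0.4997,0.087],[0,0,0,-0.4997,0.087],[0,0,0,-0.4997,0.087],[0,0,0,-0.4997,0.087],[0,0,0,-0.4997,0.087],[0,0,0,-0.4997,0.087],[0,0,0,-0.4997,0.087],[0,0,0,-0.4997,0.087]]}}

```text
time: 13.35
ee_pos: [0.5324, -0.2007, 0.2418]
eef_rot: [0.201, 0.98, 0.0, -0.001]
ft_force: [0.5, 0.7, -1.3]
width: 0.087
grip_force: 0.0
```

```bash
python3 - <<'E'
from h import *
go([.535,-.2007,.25],2.742);print(np.round(state()[0]['joint_positions'],2))
c=snap('wrist','w9');s=snap('side','s9');t=snap('top','t9')
for n,p in(('w',c),('s',s),('t',t)):
    for z in(.055,0):print(n,z,[tuple(np.round(proj(p,W([.535,-.2007,0,-.3985],(x,y,z*1000))),1)) for x,y in((55,30),(55,-30),(-55,-30),(-55,30))])
def crop(a,x,y,w,h,k):
    b=cv2.resize(a[y:y+h,x:x+w,::-1],None,fx=k,fy=k,interpolation=cv2.INTER_CUBIC)
    for j in range(0,w,10): cv2.putText(b,str(x+j),(int((j+.5)*k),8),0,.3,(0,0,255),1);cv2.line(b,(int((j+.5)*k),10),(int((j+.5)*k),15),(0,0,255),1)
    for j in range(0,h,10): cv2.putText(b,str(y+j),(0,int((j+.5)*k)+3),0,.3,(0,0,255),1);cv2.line(b,(20,int((j+.5)*k)),(25,int((j+.5)*k)),(0,0,255),1)
    return b
cv2.imwrite('pics/z9.png',np.hstack([crop(c['img'],200,120,160,200,3)[:600,:400],crop(s['img'],290,170,80,120,5)]))
E
```

```text
from [ 0.5324 -0.2007  0.2418] 2.7363 shift [-0.0024  0.001  -0.0082] turn -0.0057
[ 0.8   0.27 -0.61  1.59  0.16  1.33  1.33]
w 0.055 [(np.float64(304.0), np.float64(237.3)), (np.float64(248.4), np.float64(237.7)), (np.float64(245.2), np.float64(133.8)), (np.float64(306.0), np.float64(133.3))]
w 0 [(np.float64(300.1), np.float64(220.6)), (np.float64(251.8), np.float64(220.9)), (np.float64(249.3), np.float64(130.3)), (np.float64(301.5), np.float64(129.9))]
s 0.055 [(np.float64(298.3), np.float64(195.1)), (np.float64(313.8), np.float64(188.5)), (np.float64(352.0), np.float64(200.3)), (np.float64(337.0), np.float64(207.7))]
s 0 [(np.float64(297.5), np.float64(216.5)), (np.float64(312.7), np.float64(209.3)), (np.float64(350.1), np.float64(222.1)), (np.float64(335.4), np.float64(230.1))]
t 0.055 [(np.float64(354.7), np.float64(220.7)), (np.float64(378.1), np.float64(229.8)), (np.float64(362.4), np.float64(272.5)), (np.float64(338.7), np.float64(263.1))]
t 0 [(np.float64(350.9), np.float64(223.4)), (np.float64(373.0), np.float64(232.0)), (np.float64(358.1), np.float64(272.4)), (np.float64(335.8), np.float64(263.5))]
```

```bash
cat >> h.py <<'E'
from scipy.optimize import minimize
from scipy.ndimage import map_coordinates
def edgefit(cams,loops,q0,rng=.006,wgt=None):
    G=[]
    for c in cams:
        g=cv2.GaussianBlur(cv2.cvtColor(c['img'],cv2.COLOR_RGB2GRAY).astype(float),(0,0),1.2)
        G.append(np.hypot(cv2.Sobel(g,6,1,0),cv2.Sobel(g,6,0,1)))
    pts=[]
    for L in loops:
        for a,b in zip(L[:-1],L[1:]): pts+=[np.array(a)*(1-k)+np.array(b)*k for k in np.linspace(0.03,.97,40)]
    pts=np.array(pts)/1000
    def sc(v):
        ca,sa=np.cos(v[2]),np.sin(v[2]);X=np.c_[v[0]+ca*pts[:,0]-sa*pts[:,1],v[1]+sa*pts[:,0]+ca*pts[:,1],pts[:,2]];t=0
        for c,g in zip(cams,G):
            P=np.array(c['pose']);Q=(X-P[:3,3])@P[:3,:3];S=Q[:,:2]/Q[:,2:];S=S*(1+c['k1']*(S**2).sum(1,keepdims=True))
            t-=map_coordinates(g,[S[:,1]*c['fy']+c['cy'],S[:,0]*c['fx']+c['cx']],order=1,mode='nearest').mean()
        return t
    best=min(((sc([q0[0]+dx,q0[1]+dy,q0[2]+da]),dx,dy,da) for dx in np.linspace(-rng,rng,13) for dy in np.linspace(-rng,rng,13) for da in np.linspace(-.05,.05,9)))
    s=minimize(sc,np.array(q0)+best[1:],method='Nelder-Mead',options=dict(initial_simplex=np.array(q0)+best[1:]+np.array([[0,0,0],[.001,0,0],[0,.001,0],[0,0,.01]])))
    print('edgefit',s.x.round(4),'score',round(s.fun,1),'start',round(sc(q0),1));return s.x
def box(x0,x1,y0,y1,z): return [(x0,y0,z),(x1,y0,z),(x1,y1,z),(x0,y1,z),(x0,y0,z)]
E
python3 - <<'E'
from h import *
w,s,t=load('w9'),load('s9'),load('t9')
L=[box(-55,55,-30,30,55),box(-51,51,-26,26,55)]
for cs in([w],[s],[t],[w,t]):q=edgefit(cs,L,[.535,-.2007,-.3985])
t0,s0=load('top0'),load('side0')
N=[box(-80,80,-55,55,8),box(62,74,-22,40,20),box(-60,50,-46,-34,20)]
for cs in([t0],[s0],[t0,s0]):edgefit(cs,N,[.5334,.2313,-.203])
E
```

```text
edgefit [ 0.5346 -0.2003 -0.404 ] score -147.5 start -141.1
edgefit [ 0.5305 -0.1901 -0.3955] score -108.8 start -71.2
edgefit [ 0.5332 -0.1954 -0.4196] score -91.2 start -69.0
edgefit [ 0.5314 -0.1988 -0.4042] score -218.1 start -210.1
edgefit [ 0.534   0.2311 -0.2031] score -135.8 start -134.9
edgefit [ 0.5289  0.241  -0.2087] score -146.7 start -120.7
edgefit [ 0.5333  0.2314 -0.2085] score -255.9 start -255.6
```

The manual's scale: shifts go in shares of 0.6 m and turns go in shares of pi rad. Converting my numbers, 0.199 m / 0.6 = 0.3317, 0.001 m / 0.6 = 0.0017.

Call:
{"api": "jog_arm", "payload": {"offsets": [[-0.0033,0.0017,0.0833,0,0.087],[-0.0033,0.0017,0.1667,0,0.087],[-0.0033,0.0017,0.25,0,0.087],[-0.0033,0.0017,0.3083,0,0.087],[-0.0033,0.0017,0.3317,0,0.087],[-0.0033,0.0017,0.3317,0,0.087],[-0.0033,0.0017,0.3317,0,0.055],[-0.0033,0.0017,0.3317,0,0.055],[-0.0033,0.0017,0.3317,0,0.055],[-0.0033,0.0017,0.3317,0,0.055],[-0.0033,0.0017,0.3317,0,0.055],[-0.0033,0.0017,0.3317,0,0.055]], "clamp_n": 40}}

```text
time: 14.7
ee_pos: [0.5356, -0.2008, 0.045]
eef_rot: [0.201, 0.98, -0.0, 0.001]
ft_force: [-1.4, -0.1, 6.8]
width: 0.0597
grip_force: 40.0
```

```bash
python3 -c "
from h import *
go([.5345,-.2003,.041],2.7376)"
```

```text
from [ 0.5356 -0.2008  0.045 ] 2.7377 shift [0.0012 0.     0.004 ] turn 0.0001
```

In the tool's units: 0.363 m / 0.6 = 0.605, -0.12 m / 0.6 = -0.2, -0.12 rad / 3.1416 = -0.0382.

Call:
{"api": "jog_arm", "payload": {"offsets": [[0,0,-0.0667,0,0.055],[0,0,-0.1333,0,0.055],[0,0,-0.2,0,0.055],[0.03,0.0667,-0.2,-0.0064,0.055],[0.06,0.135,-0.2,-0.0127,0.055],[0.09,0.2017,-0.2,-0.0191,0.055],[0.1183,0.2683,-0.2,-0.0255,0.055],[0.1483,0.3367,-0.2,-0.0318,0.055],[0.1783,0.4033,-0.2,-0.0382,0.055],[0.2083,0.47,-0.2,-0.0446,0.055],[0.2367,0.5383,-0.2,-0.0509,0.055],[0.2667,0.605,-0.2,-0.0573,0.055]], "clamp_n": 40}}

```text
time: 15.9
ee_pos: [0.5302, 0.1974, 0.1639]
eef_rot: [0.112, 0.994, -0.0, 0.0]
ft_force: [0.7, 0.5, -1.9]
width: 0.0598
grip_force: 40.0
```

Call:
{"api": "jog_arm", "payload": {"offsets": [[0.03,0.0667,0,-0.0064,0.055],[0.03,0.0667,0,-0.0064,0.055],[0.03,0.0667,0,-0.0064,0.055],[0.03,0.0667,0,-0.0064,0.055]], "clamp_n": 40}}

```text
time: 16.3
ee_pos: [0.5221, 0.2376, 0.1636]
eef_rot: [0.102, 0.995, -0.001, -0.0]
ft_force: [-0.2, 0.5, -2.5]
width: 0.0597
grip_force: 40.0
```

```bash
python3 - <<'E'
from h import *
go([.5304,.24,.165],2.9366);print(np.round(state()[0]['joint_positions'],2))
w=snap('wrist','w10');t=snap('top','t10');s=snap('side','s10')
N=[box(-80,80,-55,55,8),box(-60,50,-46,-34,20)]
for cs in([t],[w]):edgefit(cs,N,[.5337,.2312,-.204])
print([proj(w,W([.5337,.2312,0,-.204],p)).round() for p in((80,55,8),(80,-55,8),(-80,-55,8),(-80,55,8))])
E
```

```text
from [0.5221 0.2376 0.1636] 2.9364 shift [-0.0076  0.004  -0.0014] turn -0.0002
[ 0.17  0.4  -0.83  1.67  0.31  1.21  0.63]
edgefit [ 0.534   0.2295 -0.1943] score -105.2 start -98.4
edgefit [ 0.5343  0.2296 -0.2093] score -57.9 start -53.5
[array([326., 281.]), array([217., 281.]), array([208., 119.]), array([333., 119.])]
```

In the tool's units: 0.113 m / 0.6 = 0.1883, 0.112 m / 0.6 = 0.1867.

Call:
{"api": "jog_arm", "payload": {"offsets": [[0,0.0033,0.0833,0,0.055],[0,0.0033,0.1417,0,0.055],[0,0.0033,0.1667,0,0.055],[0,0.0033,0.175,0,0.055],[0,0.0033,0.18,0,0.055],[0,0.0033,0.1833,0,0.055],[0,0.0033,0.1867,0,0.055],[0,0.0033,0.1883,0,0.055],[0,0.0033,0.1883,0,0.055]], "clamp_n": 40}}

```text
time: 17.35
ee_pos: [0.5231, 0.2413, 0.053]
eef_rot: [0.102, 0.995, 0.0, 0.001]
ft_force: [-3.2, -2.4, 9.7]
width: 0.0598
grip_force: 40.0
```

```bash
python3 -c "
from h import *
s,e,a=state();print(e,a,s['ft_force'],s['torque'])"
```

```text
[0.52310714 0.24127689 0.05296721] 2.937570604737088 [-3.20132945 -2.44397599  9.7083264 ] [-0.49834435  0.67766059  0.03094793]
```

In the tool's units: -0.013 m / 0.6 = -0.0217, -0.012 m / 0.6 = -0.02.

Call:
{"api": "jog_arm", "payload": {"offsets": [[0,-0.005,-0.0008,0,0.055],[0,-0.01,-0.0008,0,0.055],[0,-0.0133,-0.0008,0,0.055],[0,-0.0167,-0.0008,0,0.055],[0,-0.02,-0.0008,0,0.055],[0,-0.0217,-0.0008,0,0.055],[0,-0.0217,-0.0008,0,0.055]], "clamp_n": 40}}

```text
time: 18.05
ee_pos: [0.5207, 0.2298, 0.053]
eef_rot: [0.101, 0.995, 0.002, 0.001]
ft_force: [1.7, 6.0, 6.8]
width: 0.0596
grip_force: 40.0
```

```bash
cat > n.py <<'E'
from h import *
s,e,a=state();y=-.204;R2=np.array([[np.cos(y),np.sin(y)],[-np.sin(y),np.cos(y)]])
print('nest pos mm',(R2@(e[:2]-[.534,.2302])*1000).round(2),'z',e[2].round(4),'yaw',round(a-np.pi,4),'F nest',(R2@np.array(s['ft_force'])[:2]).round(1),s['ft_force'][2],'T',np.round(s['torque'],2))
E
python3 n.py
```

```text
nest pos mm [-12.98  -3.14] z 0.053 yaw -0.2032 F nest [0.4 6.2] 6.818907544883761 T [ 1.1  -0.25 -0.03]
```

In the tool's units: -0.018 m / 0.6 = -0.03, -0.002 m / 0.6 = -0.0033.

Call:
{"api": "jog_arm", "payload": {"offsets": [[-0.0067,-0.0017,0,0,0.055],[-0.0133,-0.0033,0,0,0.055],[-0.0183,-0.0033,0,0,0.055],[-0.0233,-0.0033,0,0,0.055],[-0.0267,-0.0033,0,0,0.055],[-0.03,-0.0033,0,0,0.055],[-0.03,-0.0033,0,0,0.055]], "clamp_n": 40}}

```text
time: 18.75
ee_pos: [0.5347, 0.2264, 0.053]
eef_rot: [0.1, 0.995, 0.002, -0.001]
ft_force: [-13.3, 9.0, 15.1]
width: 0.0595
grip_force: 40.0
```

```bash
python3 n.py
```

```text
nest pos mm [ 1.49 -3.56] z 0.053 yaw -0.2012 F nest [-14.9   6.1] 15.05428998417141 T [ 1.77  2.48 -0.48]
```

Call:
{"api": "jog_arm", "payload": {"offsets": [[-0.0033,0,0,0,0.055],[-0.0067,0,0,0,0.055],[-0.0083,0,0,0,0.055],[-0.0083,0,0,0,0.055]], "clamp_n": 40}}

```text
time: 19.15
ee_pos: [0.5395, 0.2254, 0.053]
eef_rot: [0.1, 0.995, 0.002, -0.001]
ft_force: [-13.1, 8.2, 14.8]
width: 0.0595
grip_force: 40.0
```

```bash
python3 n.py
```

```text
nest pos mm [ 6.34 -3.59] z 0.053 yaw -0.2011 F nest [-14.5   5.4] 14.841288640565809 T [ 1.72  2.61 -0.47]
```

In the tool's units: -0.004 m / 0.6 = -0.0067, -0.003 m / 0.6 = -0.005.

Call:
{"api": "jog_arm", "payload": {"offsets": [[-0.0017,-0.0017,-0.0008,0,0.055],[-0.005,-0.005,-0.0017,0,0.055],[-0.0067,-0.005,-0.0017,0,0.055],[-0.0067,-0.005,-0.0017,0,0.055]], "clamp_n": 50}}

```text
time: 19.55
ee_pos: [0.5415, 0.2247, 0.0534]
eef_rot: [0.1, 0.995, 0.004, -0.002]
ft_force: [-12.6, 18.6, 7.0]
width: 0.0598
grip_force: 50.1
```

```bash
python3 n.py
```

```text
nest pos mm [ 8.47 -3.91] z 0.0534 yaw -0.2001 F nest [-16.1  15.6] 7.029626800183691 T [ 4.41  2.73 -1.19]
```

Call:
{"api": "jog_arm", "payload": {"offsets": [[-0.0033,-0.0017,0,0,0.055],[-0.005,-0.0033,0,0,0.055],[-0.005,-0.0033,0,0,0.055],[-0.005,-0.0033,0,0,0.055]], "clamp_n": 50}}

```text
time: 19.95
ee_pos: [0.5428, 0.2243, 0.0535]
eef_rot: [0.099, 0.995, 0.005, -0.003]
ft_force: [-17.0, 23.4, 7.8]
width: 0.0594
grip_force: 50.1
```

```bash
python3 n.py
```

```text
nest pos mm [ 9.83 -4.03] z 0.0535 yaw -0.1983 F nest [-21.4  19.5] 7.835086813895066 T [ 5.68  3.57 -1.28]
```

In the tool's units: -0.004 m / 0.6 = -0.0067, -0.002 m / 0.6 = -0.0033.

Call:
{"api": "jog_arm", "payload": {"offsets": [[-0.0033,0,0,0,0.055],[-0.0067,0,0,0,0.055],[-0.0067,0,0,0,0.055],[-0.0067,0,0,0,0.055]], "clamp_n": 50}}

```text
time: 20.35
ee_pos: [0.5432, 0.2243, 0.0534]
eef_rot: [0.097, 0.995, 0.004, -0.006]
ft_force: [-34.1, 22.6, 19.7]
width: 0.06
grip_force: 50.1
```

```bash
python3 n.py
python3 - <<'E'
from h import *
for n in('side','top','wrist'):snap(n,n+'11')
t=load('top11')
def g(f,x,y,w,h,W,H): return cv2.resize(load(f)['img'][y:y+h,x:x+w,::-1],(W,H),interpolation=cv2.INTER_CUBIC)
cv2.imwrite('pics/z11.png',np.vstack([np.hstack([g('side11',195,255,140,105,480,360),g('top11',140,210,80,90,320,360)]),np.hstack([g('wrist11',180,60,200,150,400,240),g('wrist11',0,0,560,420,400,240)])]))
E
```

```text
nest pos mm [10.24 -3.89] z 0.0534 yaw -0.1952 F nest [-38.   15.3] 19.700802023174727 T [ 5.07  6.88 -0.74]
```

View pics/z11.png

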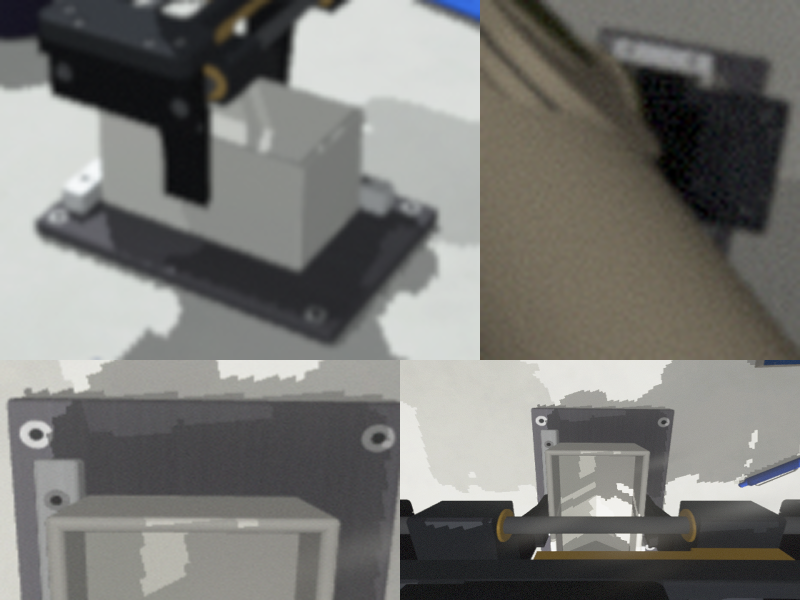

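The picture shows the trough on the plate with its long side along the side fence and its end at the end fence. Motion has stopped in both directions. I'll ease the end push slightly so the tool tilts less, then check that it holds steady.

In the tool's units: 0.001 m / 0.6 = 0.0017, 0.0005 m / 0.6 = 0.0008.

Call:
{"api": "jog_arm", "payload": {"offsets": [[0.0017,0,0.0008,0,0.055],[0.0017,0,0.0008,0,0.055],[0.0017,0,0.0008,0,0.055],[0.0017,0,0.0008,0,0.055]], "clamp_n": 50}}

```text
time: 20.9
ee_pos: [0.5432, 0.2243, 0.0534]
eef_rot: [0.098, 0.995, 0.004, -0.005]
ft_force: [-31.5, 20.8, 22.2]
width: 0.0596
grip_force: 50.1
```

```bash
python3 n.py
```

```text
nest pos mm [10.17 -3.91] z 0.0534 yaw -0.1955 F nest [-35.1  14. ] 22.178744001855616 T [ 4.79  6.41 -0.62]
```

Call:
{"api": "jog_arm", "payload": {"offsets": [[0,0,0,0,0.055],[0,0,0,0,0.055],[0,0,0,0,0.055],[0,0,0,0,0.055],[0,0,0,0,0.055],[0,0,0,0,0.055],[0,0,0,0,0.055],[0,0,0,0,0.055],[0,0,0,0,0.055],[0,0,0,0,0.055]], "clamp_n": 50}}

```text
time: 21.9
ee_pos: [0.5432, 0.2243, 0.0534]
eef_rot: [0.098, 0.995, 0.004, -0.005]
ft_force: [-30.2, 21.0, 20.6]
width: 0.0596
grip_force: 50.1
```

```bash
python3 n.py
python3 -c "
from h import *
from scipy.spatial.transform import Rotation as R
print(R.from_quat(state()[0]['eef_rot']).as_matrix()[:,2])"
```

```text
nest pos mm [10.2 -3.9] z 0.0534 yaw -0.1955 F nest [-33.8  14.4] 20.646080500387917 T [ 4.79  6.41 -0.68]
[-0.00901438  0.00913328 -0.99991766]
```

Stable. The vertical-axis torque of −0.68 N·m suggests a slight yaw error at the fence, so I'll trim it.

In the tool's units: 0.008 rad / 3.1416 = 0.0025.

Call:
{"api": "jog_arm", "payload": {"offsets": [[0,0,0,0.0016,0.055],[0,0,0,0.0025,0.055],[0,0,0,0.0025,0.055],[0,0,0,0.0025,0.055]], "clamp_n": 50}}

```text
time: 22.3
ee_pos: [0.5432, 0.2244, 0.0533]
eef_rot: [0.101, 0.995, 0.004, -0.005]
ft_force: [-30.5, 20.7, 21.6]
width: 0.0593
grip_force: 49.9
```

```bash
python3 n.py
```

```text
nest pos mm [10.19 -3.84] z 0.0533 yaw -0.2015 F nest [-34.1  14.1] 21.608649163783646 T [4.82 6.31 0.52]
```

Call:
{"api": "jog_arm", "payload": {"offsets": [[0,0,0,0.0013,0.055],[0,0,0,0.0022,0.055],[0,0,0,0.0022,0.055],[0,0,0,0.0022,0.055]], "clamp_n": 50}}

```text
time: 22.7
ee_pos: [0.5432, 0.2245, 0.0533]
eef_rot: [0.103, 0.995, 0.004, -0.005]
ft_force: [-29.2, 21.1, 20.7]
width: 0.0599
grip_force: 50.0
```

```bash
python3 n.py
```

```text
nest pos mm [10.16 -3.7 ] z 0.0533 yaw -0.207 F nest [-32.9  14.8] 20.65667284532771 T [4.94 6.12 1.2 ]
```

In the tool's units: -0.001 m / 0.6 = -0.0017, -0.0005 m / 0.6 = -0.0008, -0.01 rad / 3.1416 = -0.0032.

Call:
{"api": "jog_arm", "payload": {"offsets": [[0,-0.0008,0,-0.0016,0.055],[0,-0.0017,0,-0.0032,0.055],[0,-0.0017,0,-0.0032,0.055],[0,-0.0017,0,-0.0032,0.055],[0,-0.0017,0,-0.0032,0.055],[0,-0.0017,0,-0.0032,0.055]], "clamp_n": 50}}

```text
time: 23.3
ee_pos: [0.5432, 0.2242, 0.0534]
eef_rot: [0.099, 0.995, 0.005, -0.005]
ft_force: [-28.2, 24.3, 19.8]
width: 0.0599
grip_force: 50.0
```

```bash
python3 n.py
python3 - <<'E'
from h import *
t0=load('top0');t=snap('top','t12');d=np.abs(t['img'].astype(int)-t0['img']).sum(2)
for n,(u,v,k) in dict(timer=(280,206,16),jar=(241,172,14),drop=(313,166,9)).items():print(n,d[v-k:v+k,u-k:u+k].mean().round(1))
print('bg',d[100:130,230:260].mean())
E
```

```text
nest pos mm [10.21 -3.98] z 0.0534 yaw -0.1987 F nest [-32.5  18.1] 19.83973565263154 T [5.47 6.05 0.08]
timer 10.0
jar 11.0
drop 10.3
bg 10.034444444444444
```

The trough is pressed at about 32 N towards the end fence and 18 N towards the side fence, with almost no yaw torque. The timer, jar and dropper bottle have not moved, so I'm handing it in.

```bash
python3 -c "
from bench import r, camrig, readout
print(r.close_job())"
```

```text
the job is handed in; nothing more can be done
None
```

The job is handed in at about 23 s, with the lid lying flat on bare desk and the trough still gripped and pressed against both fences; on the first tip the lid's heel came off the rim, so I set it back and regripped before tipping it properly, and the tool leans about 0.7° under the push, so the trough may not be perfectly flat.

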